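# Fit the vial carousel to the autosampler drive

### The arm

A 6-joint arm with a two-finger parallel gripper is mounted at the origin on the work surface. World frame = base frame: x ahead of the robot, y to its left, z up, the work surface at z = 0. Lengths are in mm, angles in degrees, forces in N, time in s.
With the tool pointing down it reaches from about 375 to 900 mm from the base axis. Payload 3.1 kg.
Tool frame: the origin (TCP) lies between the finger pads; the fingertips stand 14 mm ahead of it and the grasp point (between the pads) lies 5 mm behind it (tip_extent is the distance from the TCP to the fingertips, in mm); z points along the fingers, y is the direction in which the jaws open and shut (so a half turn about z gives the same grasp; the last joint's range is limited). The gripper opens to 85 mm and grips with 20 to 120 N. Pads are 22 mm wide; open, the fingers measure 114 mm over their backs; the gripper's body (76 mm by 85 mm) begins 54 mm behind the grasp point. The pads swing forward as they close: fully open they stand 13 mm farther back than shut.
Start: joints at [-73.94, 30.224, 82.088, -0, 67.689, -10.227], TCP at [276.813, -560.331, 245.31] pointing down, gripper open.
Joint ranges: [-176.69, 176.69], [-43.24, 126.21], [12.49, 139.97], [-82, 262], [0, 151.66], [-163.58, 163.58]. Speed limits (degrees/s): [159.86, 159.86, 180, 180, 180, 180].

### API

Orientations are given as a 3x3 rotation matrix whose columns are the frame's x, y, z axes.
In Python, from plant import * gives the robot as it stands. The module is installed in compiled form; this text tells all that it offers.
- The arm moves only by the tool drive_tool, never from a script. Its argument "commands" is a list of rows, each a list of 3 entries, a list of its own where there are three numbers: the shift along the tool's x, y, z in units of 0.5 m (1.0 is 0.5 m), then the turn about the tool's z in units of 180 degrees (1.0 is 180 degrees), then the closure in counts, from 0 (fully open) to 255 (shut). A call has 1 to 10 rows; each row is the pose to reach, as a shift and turn from the pose commanded when the call began, along the tool's axes at that moment, turning the shorter way round; what a row does not reach only later rows make up. A row lasts 1/10 s, in which the tool goes at most 50 mm and 8.59 degrees, less where a joint would pass 70% of its speed; a pose out of reach is approached as far as the arm can. A call with a number of a shift or a turn outside -1 to 1 is refused whole. A call with a gripper value outside its range is refused whole. The fingers move at their own pace and stop on an object; the grip force is fixed at half the most. Time passes only in rows, so rows that repeat a pose let the fingers close. It gives the time, the measured TCP pose, the force and the opening at its end, in the units of the state.
- observe(): the state, without advancing time (a new reading comes with each control period).
- read_camera(name): name is "side" or "top" or "wrist"; returns a dict with "image" (480x640x3 uint8, blue, green, red), "fx", "fy", "cx", "cy" (pixels), "R" (3x3) and "t" (3): a world point X has camera coordinates R X + t. Camera axes: x right, y down, z forward; pixel columns grow to the right and rows downward; lengths in mm; the calibration is good to about 2 mm. A picture is of the moment at which its call begins. There is no depth.
- hand_in(): hands the job in, once; it reports no verdict.
The state is a dict: "t": time; "joints": joint angles; "dq": joint speeds; "joint_torque": joint torques, N m; "eef_pos": TCP position; "orientation": TCP orientation; "force": force on the tool from outside, world axes, zero at the start; "torque": the same for the moment, N m; "width": opening from 0.0 (shut) to 1.0 (fully open).
Only numpy, scipy, OpenCV 4.12 (cv2) and the standard library are available. Lean on these libraries where they do the work, as an engineer would, in place of code of your own. Each camera call takes 0.05 s, during which the arm holds its last target. There are 200 camera calls.

### The job

Lift the vial carousel off its stand and fit it to the autosampler: lower its D-shaped spindle into the drive, bear lightly on the hub and turn until the flat finds its match, then let it down fully home on the seat. Ease the seated carousel round, clockwise from above, to the drive's home stop and leave it there, released; never force it, and leave the other things on the bench alone.

Things in the scene. Friction and masses are not known exactly. Their poses are not given: they have to be found in the camera images.
- carousel_handle (a point): Centre of the black grip bar on top of the loose vial carousel (0.28 to 0.44 kg), on its axis. Bar 36 mm long along x, 20 mm thick along y (the grasp), 24 mm tall, pointed at +x; z up. Vial tops lie 29 mm below this point, the underside of the lower disc 66 mm below. At the start the carousel rests level on its stand, the spindle hanging in the stand's ring.
- carousel: The same carousel: two aluminium discs 124 mm across, total height 120 mm, with capped vials and a steel stem. Origin on its axis at the underside of the lower disc; z up. A 15 mm index lug on the lower rim stands out to +x.
- spindle_end (a point): Lower end of the carousel's steel D spindle, 38 mm below the disc's underside, on its axis: 32 mm across, flat facing the carousel's +x (the lug's side) 8.5 mm from the axis. A round pilot, 14 mm across and 4 mm long, hangs below it; it always finds room in the hub's hole.
- drive_seat (a point): Centre of the top face (68 mm across, level) of the aluminium boss on the sampler: the seat, where the lower disc must come to lie flat. Its mouth, 40 mm wide, tapers in 5 mm to a round guide bore of 33 mm. x points to the needle tower and home mark, z up.
- drive_bore (a point): Centre of the guide bore's upper end, 5 mm under the seat. Below hangs the drive's steel hub with a D hole, 12 mm deep, about 0.8 mm clear all round. It was clamped at a height not measured: top 11.5 to 25.5 mm under the seat, so an unmatched spindle meets it 26.5 to 12.5 mm above home. Pushed, it yields on a spring: 4 N at first, 10 N at 1.5 mm, then hard. Once matched it springs up round the spindle and the push vanishes.
- home_mark (a point): Small raised triangle on the sampler's deck. The hub's angle is not measured: to match it the carousel's lug must stand somewhere 22 to 81 degrees counterclockwise (from above) of this mark. The hub turns stiffly (0.05 N m, plus the rub of disc on seat), clockwise up to a fixed home stop; held against it, the lug points at this mark. Play and match: about 5 degrees either way.
- sampler: Carousel autosampler, fixed; origin on the bench under the drive axis. Housing 100 mm to -x (dark panel), 160 mm to +x, 120 mm to each side; deck 85 mm high, seat 95 mm. Needle tower at 112 to 154 mm on +x, 60 mm wide, 203 mm high; its parked arm at that height reaches 105 mm to +y.
- stand: Grey plastic carousel stand, fixed: foot 104 mm across, ring 76 mm across and 56 mm high with a 48 mm hole; origin under its centre on the bench.
- bottle: Glass solvent bottle with blue cap, 70 mm across, 140 mm tall; origin under its centre. Leave alone.
- vial_tray: White divided tray, 90 x 140 x 30 mm; origin under its centre. Leave alone.
- spanner: Steel spanner 150 mm long, lying flat; origin under its middle. Leave alone.

How it is judged (in metres and radians):
On the way:
1. the carousel is fully home on the seat, its spindle through the hub (z of carousel_handle in the frame of drive_seat below 0.0685 m and horizontal distance between carousel_handle and drive_seat below 0.005 m), for 0.2 s.
At the end, for the whole second after the job is handed in: The carousel sits fully home on the seat (within 2.5 mm of height, 5 mm of centre), turned to the home stop (its lug within 7 degrees of the sampler's home mark), at rest and released (all of step 1 and angle between the x axis of carousel_handle and the x axis of drive_seat, either way round below 0.12 rad and linear speed of carousel below 0.02 m/s); the robot touches nothing.
It fails at once if the carousel is forced: it bears on the sampler with more than 35 N (contact force between carousel and sampler above 35 N).
It fails at once if the bottle, tray or spanner is shifted by more than 30 mm (distance of any of bottle, vial_tray, spanner from where it was at the start of the episode above 0.03 m).
It also fails if it takes over 72 s, if anything falls off the work surface, if the arm or the gripper's body presses on something with over 40 N, if the wrist force passes 120 N, or if a joint passes its speed limit or range.

## Working session

There is one attempt and no reset: what is moved stays moved. The work goes in short steps, Python scripts to look and compute and a tool call to move; the robot and the scene stay as the last step left them, time stands still between calls to the robot, and variables do not carry over. Pictures are saved under pics/ and viewed, about 8 in all and at most 12, crops included, and the job is handed in when it is done.

Besides the shell and the picture viewer there is one more tool, called after "Call:" as name(argument=value, ...) on one line, values as JSON. drive_tool: Moves the arm, as the interface text tells. Shifts and turns lie within -1 to 1; 1 stands for 0.5 m of shift or 180 degrees of turn. Its arguments: {"type":"object","properties":{"commands":{"type":"array"}},"required":["commands"]}

```bash
mkdir -p pics
cat > h.py <<'E'
from plant import *
import numpy as np, cv2
def snap(n,f):
    c=read_camera(n); cv2.imwrite('pics/'+f,c['image']); np.savez('pics/'+f+'.npz',**{k:np.array(c[k]) for k in c}); return c
def ray(c,u,v,z):
    R=np.array(c['R']);t=np.array(c['t']).ravel()
    d=R.T@np.array([(u-c['cx'])/c['fx'],(v-c['cy'])/c['fy'],1]); o=-R.T@t
    return o+d*(z-o[2])/d[2]
def proj(c,X):
    p=np.array(c['R'])@np.array(X)+np.array(c['t']).ravel(); return float(c['fx']*p[0]/p[2]+c['cx']),float(c['fy']*p[1]/p[2]+c['cy'])
E
python3 - <<'E'
from h import *
for n in('top','side'):
    c=snap(n,n+'1.png'); print(n,c['fx'],(-np.array(c['R']).T@np.array(c['t']).ravel()).round(1),np.array(c['R']).round(2).tolist())
s=observe();print({k:np.round(s[k],3).tolist() for k in s})
E
```

```text
top 486.77038065614704 [497.5   9.4 933. ] [[0.01, -1.0, 0.03], [-0.99, -0.02, -0.14], [0.14, -0.03, -0.99]]
side 476.97780225574064 [ 422.3 -532.3  758.5] [[0.95, -0.33, -0.02], [-0.25, -0.7, -0.67], [0.21, 0.64, -0.74]]
{'t': 0.1, 'joints': [-73.939, 30.276, 82.15, -0.001, 67.69, -10.228], 'dq': [0.022, -0.139, -0.221, 0.004, 0.081, -0.048], 'joint_torque': [-0.001, -44.331, -17.859, -0.0, 0.004, -0.0], 'eef_pos': [276.65, -559.742, 244.407], 'orientation': [[0.897, 0.443, -0.001], [0.443, -0.897, 0.002], [0.0, -0.002, -1.0]], 'force': [-0.229, -0.227, -0.308], 'torque': [0.02, -0.028, -0.002], 'width': 0.999}
```

View pics/top1.png

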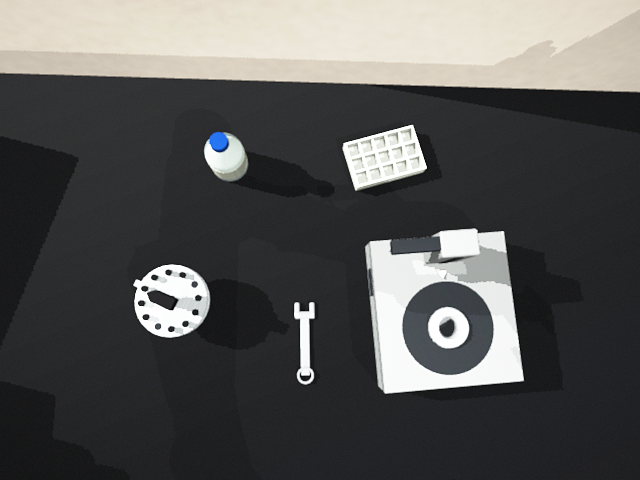

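View pics/side1.png

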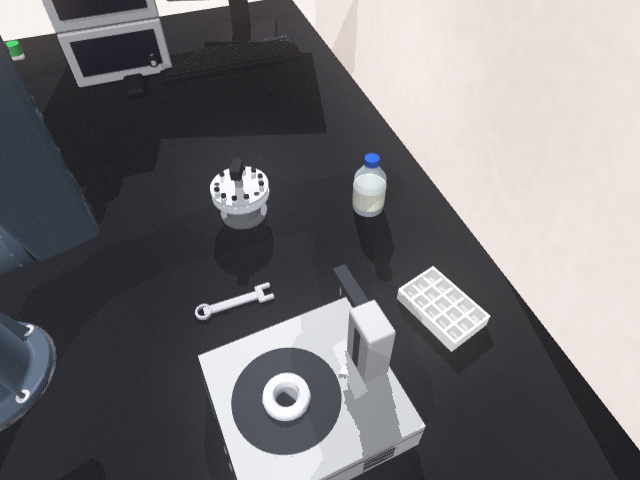

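The top picture shows the carousel at about (172,300) with its bar at (162,298) and lug at (137,284). The boss is at (448,327), the home mark near (444,273), and the tower above it. The side picture confirms the carousel is on its stand at (239,190) and the boss is at (287,396).

Run:
```python
from h import *
T=np.load('pics/top1.png.npz');S=np.load('pics/side1.png.npz')
def blob(c,box,thr,dark,fillhull=True):
    x0,y0,x1,y1=box; g=cv2.cvtColor(c['image'],cv2.COLOR_BGR2GRAY)[y0:y1,x0:x1]
    m=((g<thr) if dark else (g>thr)).astype(np.uint8)
    n,l,st,ce=cv2.connectedComponentsWithStats(m)
    i=1+np.argmax(st[1:,4]); cn=max(cv2.findContours((l==i).astype(np.uint8),0,cv2.CHAIN_APPROX_NONE)[0],key=len)
    cn=cn+np.array([x0,y0]); return cn,cv2.fitEllipse(cv2.convexHull(cn)),cv2.minAreaRect(cn)
cn,e,_=blob(T,(420,300,475,355),140,False);print('seat top',e,ray(T,*e[0],95).round(1))
cn,e,_=blob(S,(255,365,320,430),140,False);print('seat side',e,ray(S,*e[0],92).round(1))
cn,e,r=blob(T,(143,282,182,312),60,True);print('handle',e,r,ray(T,*r[0],130).round(1))
p=[ray(T,*q,134) for q in cv2.boxPoints(r)];print(np.round(p,1).tolist())
cn,e,_=blob(T,(125,255,220,345),130,False);print('disc',e,ray(T,*e[0],90).round(1))
for u,v in((137,284),(172,300)):print('lug',ray(T,u,v,60).round(1))
print('mark',ray(T,444,273,86).round(1))
im=np.hstack([cv2.resize(T['image'][225:395,360:530],(400,400),interpolation=2),cv2.resize(T['image'][250:350,120:220],(400,400),interpolation=2)])
im2=np.hstack([cv2.resize(S['image'][330:460,220:350],(400,400)),cv2.resize(S['image'][340:400,320:380],(400,400))])
cv2.imwrite('pics/c1.png',cv2.resize(np.vstack([im,im2]),(600,600)))
```

```text
seat top ((447.97003173828125, 327.4345703125), (40.46793746948242, 42.05548858642578), 138.3695831298828) [ 464.6 -239.2   95. ]
seat side ((285.7633056640625, 396.3215637207031), (47.122230529785156, 49.008644104003906), 40.3045654296875) [ 464.6 -242.9   92. ]
handle ((163.20558166503906, 299.69195556640625), (14.574737548828125, 33.55448913574219), 111.03570556640625) ((161.1999969482422, 298.10003662109375), (29.96331024169922, 13.416406631469727), 26.56505012512207) [506.7 239.  130. ]
[[507.4, 264.1, 134.0], [526.8, 255.7, 134.0], [506.0, 211.6, 134.0], [486.7, 220.1, 134.0]]
disc ((170.21963500976562, 300.0855712890625), (73.00325012207031, 78.46759796142578), 93.26277923583984) [504.1 235.1  90. ]
lug [531.6 302.8  60. ]
lug [504.5 240.   60. ]
mark [ 558.2 -237.    86. ]
```

View pics/c1.png

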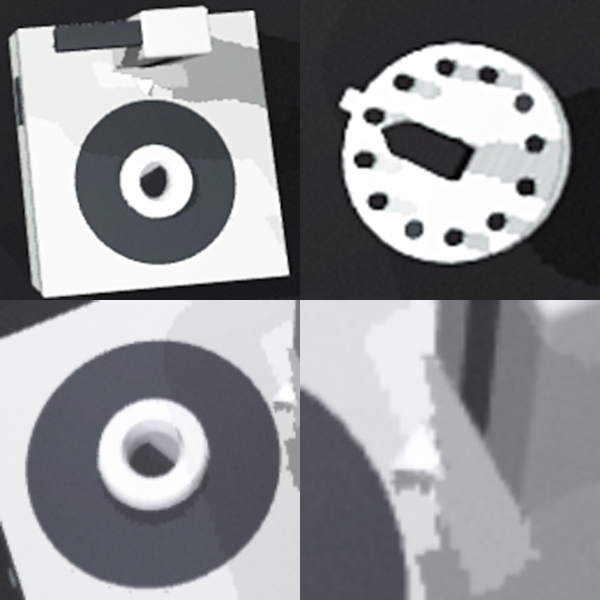

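Call:
drive_tool(commands=[[[0.62, -0.41, -0.2], 0, 0], [[0.62, -0.41, -0.2], 0, 0], [[0.62, -0.41, -0.2], 0, 0], [[0.62, -0.41, -0.2], 0, 0], [[0.62, -0.41, -0.2], 0, 0], [[0.62, -0.41, -0.2], 0, 0], [[0.62, -0.41, -0.2], 0, 0], [[0.62, -0.41, -0.2], 0, 0], [[0.62, -0.41, -0.2], 0, 0], [[0.62, -0.41, -0.2], 0, 0]])

```text
t: 1.1
eef_pos: [464.0, -238.7, 345.1]
orientation: [[0.896, 0.445, -0.001], [0.445, -0.896, -0.0], [-0.001, 0.0, -1.0]]
force: [-0.8, -0.3, 0.9]
width: 1.0
```

Run:
```python
from h import *
T=np.load('pics/top1.png.npz')
P=np.array([ray(T,u,v,85)[:2] for u,v in((371.3,243),(385.5,393),(523.2,379),(504.5,230.7))]);print(P.round(1).tolist())
for a,b in((1,0),(2,3)): d=P[b]-P[a];print(np.degrees(np.arctan2(d[1],d[0])),np.hypot(*d))
for a,b in((3,0),(2,1)): d=P[b]-P[a];print(np.degrees(np.arctan2(d[1],d[0]))-90)
c=snap('wrist','w1.png'); print(c['fx'],c['cx'],c['cy'],(-np.array(c['R']).T@np.array(c['t']).ravel()).round(1),np.array(c['R']).round(3).tolist())
print(proj(c,[464.6,-241,95]))
s=observe();print({k:np.round(s[k],3).tolist() for k in ('t','eef_pos','orientation','joints','force')})
```

```text
[[609.1, -109.0], [353.6, -133.0], [378.8, -370.4], [635.7, -348.1]]
5.360394693076178 256.5400268654676
4.960862238900503 257.86729109890206
6.359341147042272
6.0499104699454165
364.57780918350574 317.6142229227225 237.1522836648967 [ 532.9 -204.3  472.3] [[0.444, -0.896, 0.001], [-0.854, -0.423, 0.302], [-0.27, -0.134, -0.953]]
(319.84200758366217, 199.17886619864274)
{'t': 1.15, 'eef_pos': [463.552, -239.395, 344.78], 'orientation': [[0.896, 0.443, -0.001], [0.443, -0.896, 0.0], [-0.001, -0.001, -1.0]], 'joints': [-39.574, 15.948, 89.133, -0.043, 74.972, 24.125], 'force': [0.351, -0.407, 0.389]}
```

View pics/w1.png

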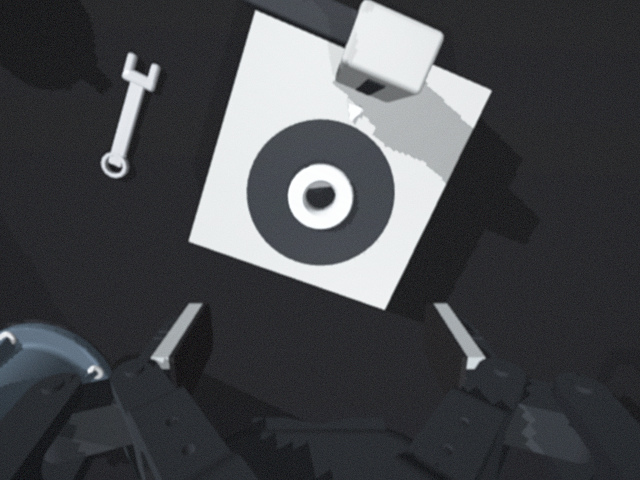

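The wrist picture shows the boss at (320,197) with the D hole dark inside it, and the mark at (354,113). I'll look straight down the bore from closer in.

Call:
drive_tool(commands=[[[-0.16, 0, 0.3], 0, 0], [[-0.16, 0, 0.3], 0, 0], [[-0.16, 0, 0.3], 0, 0], [[-0.16, 0, 0.3], 0, 0], [[-0.16, 0, 0.3], 0, 0], [[-0.16, 0, 0.3], 0, 0]])

```text
t: 1.75
eef_pos: [392.0, -276.0, 195.2]
orientation: [[0.898, 0.441, -0.0], [0.441, -0.898, 0.0], [0.0, -0.0, -1.0]]
force: [0.3, 0.1, 0.1]
width: 1.002
```

Run:
```python
from h import *
c=snap('wrist','w2.png'); print((-np.array(c['R']).T@np.array(c['t']).ravel()).round(1))
W=np.load('pics/w1.png.npz')
g=cv2.cvtColor(W['image'],6)
def outer(c,u,v,r):
    g=cv2.cvtColor(c['image'],6);m=np.zeros_like(g);cv2.circle(m,(u,v),r,1,-1)
    m=((g>130)&(m>0)).astype(np.uint8);cn=max(cv2.findContours(m,0,1)[0],key=cv2.contourArea);return cv2.fitEllipse(cn)
e=outer(W,320,197,42);print(e,ray(W,*e[0],95).round(1))
print('mark',ray(W,354,113,86).round(1))
P=np.array([ray(W,u,v,85)[:2] for u,v in((254,10),(189,241),(386,309),(492,92))]);print(P.round(1).tolist())
for a,b in((1,0),(2,3)): d=P[b]-P[a];print(np.degrees(np.arctan2(d[1],d[0])))
for a,b in((3,0),(2,1)): d=P[b]-P[a];print(np.degrees(np.arctan2(d[1],d[0]))-90)
u,v=map(int,proj(c,[464.5,-241,95]));print(u,v)
e=outer(c,u,v,65);print(e,ray(c,*e[0],95).round(1))
im=c['image'][v-70:v+70,u-70:u+70].astype(float)*1.0
im=np.clip(255*(im/255)**0.6,0,255).astype(np.uint8)
cv2.imwrite('pics/c2.png',np.hstack([cv2.resize(c['image'][:,:],(400,300)),np.zeros((300,1,3),np.uint8),cv2.resize(im,(300,300),interpolation=2)]))
```

```text
[ 461.  -242.   322.4]
((319.9781799316406, 196.08090209960938), (64.76944732666016, 65.02378845214844), 28.84247589111328) [ 467.6 -239.7   95. ]
mark [ 556.8 -233.5   86. ]
[[595.6, -107.4], [355.4, -132.1], [379.0, -371.5], [634.8, -346.7]]
5.8612383691747905
5.534955139136719
9.307868262791857
5.637592385765103
318 115
((319.11187744140625, 111.22493743896484), (113.6020736694336, 120.09664916992188), 1.0758618116378784) [ 466.9 -240.2   95. ]
```

View pics/c2.png

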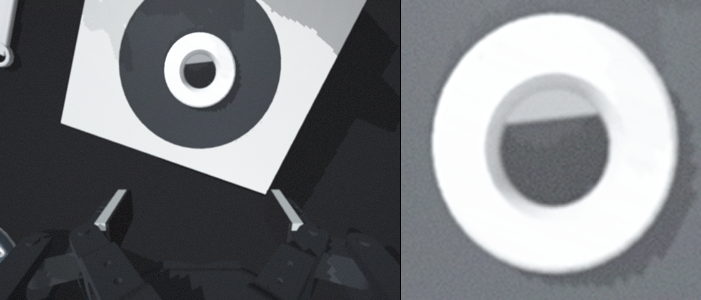

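The flat of the hub's hole is clearly seen, running from about (295.6,104.3) to (342.3,97.8) in the full picture, with metal on the upper side.

Run:
```python
from h import *
c=np.load('pics/w2.png.npz')
for z in(72,83):
    a,b=ray(c,295.6,104.3,z)[:2],ray(c,342.3,97.8,z)[:2]
    d=a-b; n=np.array([d[1],-d[0]]);n/=np.hypot(*n)
    print(a.round(1),b.round(1),'len',np.hypot(*d).round(1),'normal',np.degrees(np.arctan2(n[1],n[0])).round(1),'dist',((a+b)/2-[466.5,-241])@n)
# carousel: template proj check
T=np.load('pics/top1.png.npz');S=np.load('pics/side1.png.npz')
for C in(T,S):print([np.round(proj(C,[504,238,z]),1).tolist() for z in(56,95,134)])
im=S['image'][140:235,195:290];cv2.imwrite('pics/c3.png',cv2.resize(im,(570,570),interpolation=2))
```

```text
[ 464.6 -224.5] [ 481.4 -249.8] len 30.3 normal 33.5 dist 7.539841313233337
[ 464.4 -225.2] [ 480.5 -249.4] len 29.0 normal 33.5 dist 6.9815584796428265
[[173.7, 300.3], [167.7, 300.1], [161.0, 299.8]]
[[240.4, 193.5], [237.9, 179.9], [235.2, 165.5]]
```

View pics/c3.png

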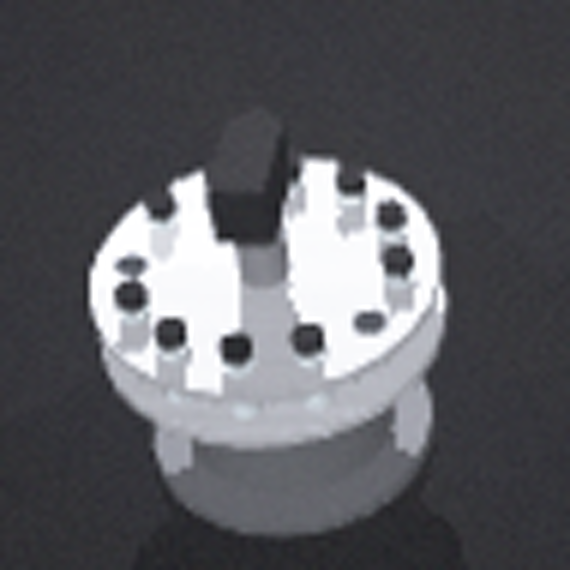

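Call:
drive_tool(commands=[[[0.65, -0.82, -0.13], -0.215, 0], [[0.65, -0.82, -0.13], -0.215, 0], [[0.65, -0.82, -0.13], -0.215, 0], [[0.65, -0.82, -0.13], -0.215, 0], [[0.65, -0.82, -0.13], -0.215, 0], [[0.65, -0.82, -0.13], -0.215, 0], [[0.65, -0.82, -0.13], -0.215, 0], [[0.65, -0.82, -0.13], -0.215, 0], [[0.65, -0.82, -0.13], -0.215, 0], [[0.65, -0.82, -0.13], -0.215, 0]])

```text
t: 2.8
eef_pos: [497.5, 213.5, 259.5]
orientation: [[0.422, 0.907, 0.005], [0.907, -0.422, 0.001], [0.003, 0.004, -1.0]]
force: [1.2, 0.1, -0.3]
width: 0.997
```

Run:
```python
from h import *
c=snap('wrist','w3.png')
print((-np.array(c['R']).T@np.array(c['t']).ravel()).round(1))
s=observe();print(np.round(s['eef_pos'],1),np.round(s['orientation'],3).tolist(),np.round(s['joints'],1))
for z in(56,94,134):print(z,np.round(proj(c,[504,238,z]),1))
cv2.imwrite('pics/w3v.png',c['image'])
```

```text
[529.2 283.4 386.9]
[500.  220.8 261. ] [[0.418, 0.908, 0.011], [0.908, -0.418, 0.008], [0.012, 0.007, -1.0]] [11.9 22.8 92.9  0.4 63.6 36.5]
56 [311.8 182.8]
94 [311.3 190.1]
134 [310.7 200.1]
```

View pics/w3.png

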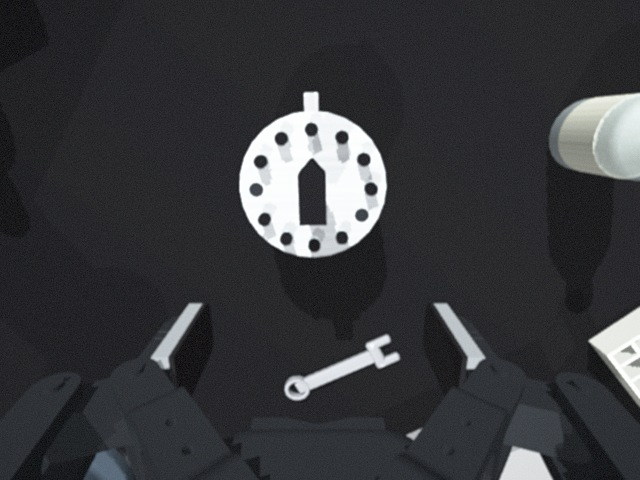

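The wrist picture shows the carousel disc at (313,184), the bar spanning (299–326, 157–224) and the lug at (311,92). The bar is aligned with tool x.

Run:
```python
from h import *
snap('wrist','w4.png');c=np.load('pics/w4.png.npz');s=observe()
print(np.round(s['eef_pos'],1),np.round(s['orientation'],3).tolist())
g=cv2.cvtColor(c['image'],6)
p=proj(c,[504,238,90]);m=np.zeros_like(g);cv2.circle(m,(int(p[0]),int(p[1])),84,1,-1)
w=((g>110)&(m>0)).astype(np.uint8);w=cv2.morphologyEx(w,cv2.MORPH_OPEN,np.ones((25,25)),iterations=0)
w=cv2.morphologyEx(w,cv2.MORPH_CLOSE,np.ones((35,35)));w=cv2.morphologyEx(w,cv2.MORPH_OPEN,np.ones((31,31)))
cn=max(cv2.findContours(w,0,1)[0],key=cv2.contourArea);e=cv2.fitEllipse(cn);print('disc',e)
for z in(80,85,90):print(z,ray(c,*e[0],z).round(1))
hm=np.zeros_like(g);cv2.circle(hm,(int(e[0][0]),int(e[0][1])+10),45,1,-1)
d=((g<70)&(hm>0)).astype(np.uint8);cn=max(cv2.findContours(d,0,1)[0],key=cv2.contourArea);r=cv2.boundingRect(cn);print('bar',r,cv2.minAreaRect(cn))
u=r[0]+r[2]/2
a,b=ray(c,u,r[1],134),ray(c,u,r[1]+r[3],134);print(a.round(1),b.round(1))
```

```text
[499.  216.9 260.2] [[0.416, 0.909, 0.009], [0.909, -0.416, 0.004], [0.007, 0.007, -1.0]]
disc ((313.00787353515625, 194.10186767578125), (142.79977416992188, 144.5830535888672), 94.27811431884766)
80 [505.9 240.5  80. ]
85 [506.3 241.3  85. ]
90 [506.7 242.1  90. ]
bar (300, 171, 26, 64) ((312.5, 202.5), (63.0, 25.0), 90.0)
[517.1 263.7 134. ] [497.5 221.8 134. ]
```

Call:
drive_tool(commands=[[[0.046, -0.007, 0.1], 0, 0], [[0.046, -0.007, 0.18], 0, 0], [[0.046, -0.007, 0.18], 0, 0], [[0.046, -0.007, 0.18], 0, 0], [[0.046, -0.007, 0.18], 0, 0], [[0.046, -0.007, 0.18], 0, 0]])

```text
t: 3.5
eef_pos: [504.7, 232.7, 169.7]
orientation: [[0.423, 0.906, 0.005], [0.906, -0.423, 0.001], [0.003, 0.004, -1.0]]
force: [-0.3, -0.1, -0.3]
width: 0.997
```

Run:
```python
from h import *
s=observe();print(np.round(s['eef_pos'],1),np.round(s['orientation'],4).tolist(),s['force'])
c=snap('wrist','w5.png');g=cv2.cvtColor(c['image'],6)
print((-np.array(c['R']).T@np.array(c['t']).ravel()).round(1))
p=proj(c,[505.3,239.3,134]);print(p)
hm=np.zeros_like(g);cv2.circle(hm,(int(p[0]),int(p[1])),70,1,-1)
d=((g<70)&(hm>0)).astype(np.uint8);cn=max(cv2.findContours(d,0,1)[0],key=cv2.contourArea);r=cv2.boundingRect(cn);print('bar',r)
x,y,w,h=r
print('back',ray(c,x+w/2,y+h,134).round(1),'front110',ray(c,x+w/2,y,110).round(1),'front134',ray(c,x+w/2,y,134).round(1))
print('corners',ray(c,x,y+h,134).round(1),ray(c,x+w,y+h,134).round(1))
```

```text
[504.7 232.7 169.7] [[0.4235, 0.9059, 0.0053], [0.9059, -0.4235, 0.0012], [0.0033, 0.0043, -1.0]] [-0.26632039 -0.05133282 -0.30850188]
[536.4 302.4 297.1]
(313.0817650572062, 275.316382373645)
bar (293, 214, 41, 114)
back [493.1 213.  134. ] front110 [515.9 261.6 110. ] front134 [518.5 266.8 134. ]
corners [483.7 217.4 134. ] [502.5 208.5 134. ]
```

View pics/w5.png

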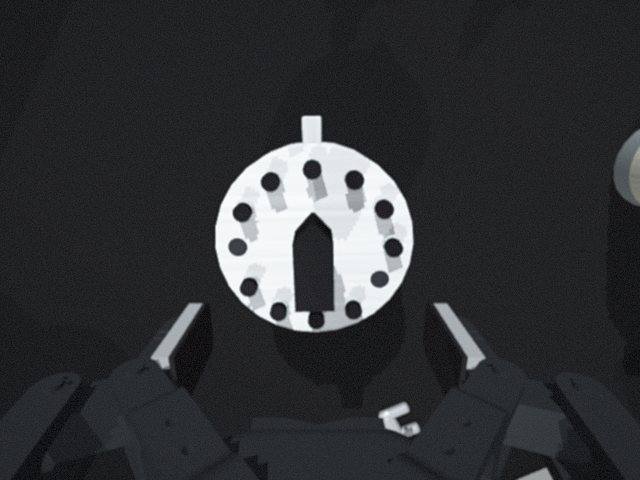

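The disc is centred at about (314,236). The bar's back edge is at v=311, its tip at v=213, and the lug at (311,130).

Run:
```python
from h import *
c=np.load('pics/w5.png.npz')
print('back',ray(c,314,311,134).round(1));print('tip',ray(c,313,213,110).round(1),ray(c,313,213,134).round(1))
for z in(80,85,90):print('disc',z,ray(c,314,236,z).round(1),197/c['fx']*(297.1-z))
b=ray(c,314,311,134);t=ray(c,313,213,110)
```

```text
back [497.4 221.6 134. ]
tip [515.9 262.2 110. ] [518.5 267.3 134. ]
disc 80 [506.9 242.2  80. ] 117.31021176462474
disc 85 [507.6 243.5  85. ] 114.6084565420401
disc 90 [508.2 244.9  90. ] 111.90670131945546
```

Call:
drive_tool(commands=[[[0.0112, -0.004, 0.05], 0, 0], [[0.0112, -0.004, 0.102], 0, 0], [[0.0112, -0.004, 0.102], 0, 0], [[0.0112, -0.004, 0.102], 0, 0], [[0.0112, -0.004, 0.102], 0, 255], [[0.0112, -0.004, 0.102], 0, 255], [[0.0112, -0.004, 0.102], 0, 255], [[0.0112, -0.004, 0.102], 0, 255], [[0.0112, -0.004, 0.102], 0, 255], [[0.0112, -0.004, 0.102], 0, 255]])

```text
t: 4.55
eef_pos: [504.1, 238.7, 116.4]
orientation: [[0.423, 0.906, 0.001], [0.906, -0.423, 0.0], [0.001, 0.001, -1.0]]
force: [0.2, -0.4, 2.8]
width: 0.22
```

Call:
drive_tool(commands=[[[0, 0, 0], 0, 255], [[0, 0, 0], 0, 255], [[0, 0, 0], 0, 255], [[0, 0, 0], 0, 255], [[0, 0, 0], 0, 255]])

```text
t: 5.05
eef_pos: [504.1, 238.7, 116.4]
orientation: [[0.423, 0.906, 0.001], [0.906, -0.423, 0.0], [0.001, 0.001, -1.0]]
force: [1.7, -1.8, 5.4]
width: 0.225
```

Call:
drive_tool(commands=[[[0, 0, -0.05], 0, 255], [[0, 0, -0.12], 0, 255], [[0, 0, -0.2], 0, 255], [[0, 0, -0.28], 0, 255], [[0, 0, -0.28], 0, 255], [[0, 0, -0.28], 0, 255], [[0, 0, -0.28], 0, 255]])

```text
t: 5.75
eef_pos: [501.4, 238.3, 253.5]
orientation: [[0.423, 0.906, -0.006], [0.906, -0.423, -0.001], [-0.004, -0.005, -1.0]]
force: [1.0, -0.7, -3.2]
width: 0.224
```

Run:
```python
from h import *
s=observe();print(np.round(s['eef_pos'],1),np.round(s['orientation'],4).tolist(),np.round(s['force'],2),np.round(s['torque'],3))
c=snap('wrist','w6.png');print((-np.array(c['R']).T@np.array(c['t']).ravel()).round(1))
P=np.array(s['eef_pos'])
for dz in(-20,-40):print(proj(c,P+[0,0,dz]))
```

```text
[501.4 238.3 253.5] [[0.4228, 0.9062, -0.0059], [0.9062, -0.4228, -0.0013], [-0.0037, -0.0048, -1.0]] [ 1.   -0.74 -3.17] [-0.018  0.034 -0.029]
[534.5 308.4 380.3]
(318.31378203682925, 301.95836542799776)
(318.40039104703567, 283.0164366341759)
```

View pics/w6.png

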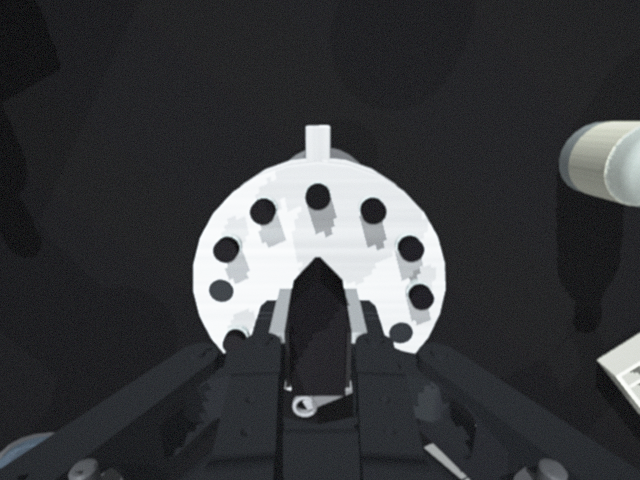

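Held. The lug is at (318,140), the disc spans u=193–446, and the bar tip is at (318,258), so the carousel is square in the jaws.

Run:
```python
from h import *
from scipy.optimize import least_squares
c=np.load('pics/w6.png.npz');g=cv2.cvtColor(c['image'],6)
R=np.array([[0.4228,0.9062,-0.0059],[0.9062,-0.4228,-0.0013],[-0.0037,-0.0048,-1]]);P=np.array([501.4,238.3,253.5])
# edge points along rays from centre
pts=[]
for a in np.radians(list(range(-175,-105,5))+list(range(-75,0,5))+[-180]):
    for r in np.arange(150,95,-.5):
        u,v=319.5+r*np.cos(a),283+r*np.sin(a)
        if g[int(round(v)),int(round(u))]>130: pts.append((u,v));break
pts=np.array(pts)
Rc=np.array(c['R']);t=np.array(c['t']).ravel()
def res(p,out=False):
    o=[]
    for u,v in pts:
        d=Rc.T@np.array([(u-c['cx'])/c['fx'],(v-c['cy'])/c['fy'],1]);d=R.T@d;q=R.T@(-Rc.T@t-P)
        X=q+d*(p[2]-q[2])/d[2];o.append(np.hypot(X[0]-p[0],X[1]-p[1])-62)
    return np.array(o)
s=least_squares(res,[0,0,40],loss='soft_l1');print('disc centre in tool',s.x.round(2),np.abs(s.fun).mean(),len(pts))
```

```text
disc centre in tool [-0.77  0.25 38.16] 0.33194358050694794 30
```

Call:
drive_tool(commands=[[[-0.04, 0.015, -0.03], 0.02, 255], [[-0.12, 0.046, -0.03], 0.04, 255], [[-0.2, 0.076, -0.03], 0.06, 255], [[-0.28, 0.106, -0.03], 0.08, 255], [[-0.36, 0.137, -0.03], 0.1, 255], [[-0.44, 0.167, -0.03], 0.12, 255], [[-0.52, 0.198, -0.03], 0.14, 255], [[-0.6, 0.228, -0.03], 0.16, 255], [[-0.66, 0.251, -0.03], 0.175, 255], [[-0.7, 0.266, -0.03], 0.175, 255]])

```text
t: 6.8
eef_pos: [474.9, -136.8, 269.0]
orientation: [[0.836, 0.549, -0.004], [0.549, -0.836, 0.002], [-0.002, -0.003, -1.0]]
force: [0.2, -0.8, -4.0]
width: 0.224
```

Call:
drive_tool(commands=[[[-0.04, 0.05, 0], 0, 255], [[-0.09, 0.115, 0], 0, 255], [[-0.12, 0.154, 0], 0, 255], [[-0.128, 0.164, 0], 0, 255], [[-0.128, 0.164, 0], 0, 255], [[-0.128, 0.164, 0], 0, 255], [[-0.128, 0.164, 0], 0, 255], [[-0.128, 0.164, 0], 0, 255]])

```text
t: 7.6
eef_pos: [467.9, -237.1, 270.9]
orientation: [[0.833, 0.553, -0.0], [0.553, -0.833, 0.001], [0.0, -0.001, -1.0]]
force: [0.3, -1.1, -2.5]
width: 0.224
```

Run:
```python
from h import *
s=observe();print(np.round(s['eef_pos'],2),np.round(s['orientation'],4).tolist(),np.round(s['force'],2),np.round(s['torque'],3))
a=snap('side','s2.png');b=snap('top','t2.png')
for C in(a,b):print([np.round(proj(C,[466.5,-240.5,z]),1).tolist() for z in(95,167)])
cv2.imwrite('pics/c4.png',np.hstack([cv2.resize(a['image'][180:460,180:460],(400,400)),cv2.resize(b['image'][200:400,350:550],(400,400))]))
```

```text
[ 467.91 -237.09  270.86] [[0.8331, 0.5531, -0.0004], [0.5531, -0.8331, 0.0006], [0.0, -0.0007, -1.0]] [ 0.29 -1.1  -2.54] [ 0.039 -0.041  0.034]
[[286.4, 393.5], [283.0, 370.6]]
[[448.7, 326.3], [462.3, 328.2]]
```

View pics/c4.png

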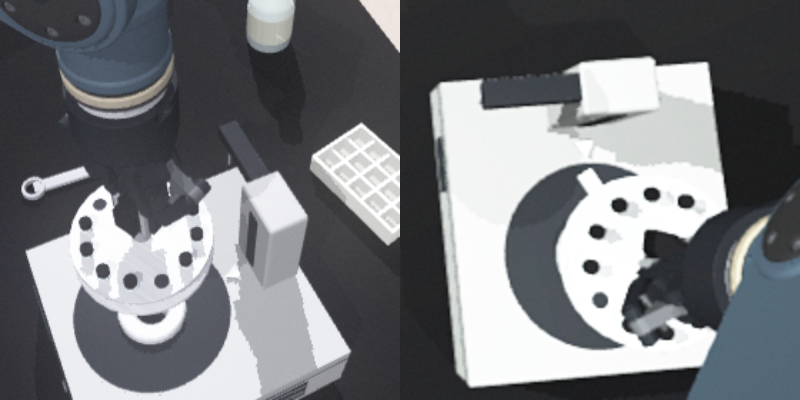

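The carousel hangs over the boss with its lug turned toward the mark's left; the side view has it at (150,310) in the crop. Now I'll trim the position and lower it.

Call:
drive_tool(commands=[[[-0.006, 0.004, 0.04], 0, 255], [[-0.006, 0.004, 0.09], 0, 255], [[-0.006, 0.004, 0.12], 0, 255], [[-0.006, 0.004, 0.134], 0, 255], [[-0.006, 0.004, 0.134], 0, 255], [[-0.006, 0.004, 0.134], 0, 255], [[-0.006, 0.004, 0.134], 0, 255]])

```text
t: 8.4
eef_pos: [467.2, -242.2, 205.0]
orientation: [[0.834, 0.552, 0.002], [0.552, -0.834, -0.001], [0.001, 0.002, -1.0]]
force: [0.1, 0.5, -2.9]
width: 0.225
```

Call:
drive_tool(commands=[[[0, 0, 0.003], 0, 255], [[0, 0, 0.006], 0, 255], [[0, 0, 0.009], 0, 255], [[0, 0, 0.012], 0, 255], [[0, 0, 0.015], 0, 255], [[0, 0, 0.018], 0, 255], [[0, 0, 0.021], 0, 255], [[0, 0, 0.024], 0, 255], [[0, 0, 0.024], 0, 255], [[0, 0, 0.024], 0, 255]])

```text
t: 9.4
eef_pos: [466.5, -241.7, 191.9]
orientation: [[0.834, 0.552, -0.0], [0.552, -0.834, 0.0], [-0.0, -0.0, -1.0]]
force: [-0.1, 0.6, -3.0]
width: 0.223
```

Free air load is −3 N. I'll continue in small steps.

Call:
drive_tool(commands=[[[0, 0, 0.002], 0, 255], [[0, 0, 0.004], 0, 255], [[0, 0, 0.006], 0, 255], [[0, 0, 0.008], 0, 255], [[0, 0, 0.01], 0, 255], [[0, 0, 0.01], 0, 255]])

```text
t: 10.0
eef_pos: [466.3, -241.0, 186.8]
orientation: [[0.834, 0.552, -0.0], [0.552, -0.834, 0.002], [0.0, -0.002, -1.0]]
force: [0.5, 2.8, -0.9]
width: 0.222
```

Call:
drive_tool(commands=[[[0, 0, 0.002], 0, 255], [[0, 0, 0.004], 0, 255], [[0, 0, 0.006], 0, 255], [[0, 0, 0.008], 0, 255], [[0, 0, 0.008], 0, 255]])

```text
t: 10.5
eef_pos: [466.1, -241.0, 182.5]
orientation: [[0.834, 0.552, -0.001], [0.552, -0.834, 0.002], [0.0, -0.002, -1.0]]
force: [0.6, 5.1, -1.2]
width: 0.226
```

Call:
drive_tool(commands=[[[0.001, -0.0015, 0], 0, 255], [[0.001, -0.0015, 0.002], 0, 255], [[0.001, -0.0015, 0.004], 0, 255], [[0.001, -0.0015, 0.006], 0, 255], [[0.001, -0.0015, 0.006], 0, 255]])

```text
t: 11.0
eef_pos: [466.3, -240.7, 179.8]
orientation: [[0.834, 0.552, -0.0], [0.552, -0.834, 0.0], [-0.0, -0.0, -1.0]]
force: [-0.2, 4.6, -1.6]
width: 0.225
```

Call:
drive_tool(commands=[[[0, 0, 0.002], 0, 255], [[0, 0, 0.004], 0, 255], [[0, 0, 0.006], 0, 255], [[0, 0, 0.006], 0, 255]])

```text
t: 11.4
eef_pos: [466.4, -240.7, 176.7]
orientation: [[0.834, 0.552, -0.0], [0.552, -0.834, 0.0], [-0.0, -0.0, -1.0]]
force: [-0.2, 4.2, -2.1]
width: 0.225
```

Call:
drive_tool(commands=[[[0.001, -0.0015, 0.002], 0, 255], [[0.001, -0.0015, 0.004], 0, 255], [[0.001, -0.0015, 0.006], 0, 255], [[0.001, -0.0015, 0.006], 0, 255]])

```text
t: 11.8
eef_pos: [466.6, -240.3, 173.8]
orientation: [[0.834, 0.552, 0.0], [0.552, -0.834, -0.001], [-0.0, 0.001, -1.0]]
force: [-1.1, 2.0, -3.5]
width: 0.223
```

Call:
drive_tool(commands=[[[0, 0, 0.002], 0, 255], [[0, 0, 0.004], 0, 255], [[0, 0, 0.006], 0, 255], [[0, 0, 0.006], 0, 255]])

```text
t: 12.2
eef_pos: [466.6, -240.3, 170.8]
orientation: [[0.834, 0.552, 0.0], [0.552, -0.834, -0.001], [-0.0, 0.001, -1.0]]
force: [-1.0, 1.4, -3.9]
width: 0.224
```

Call:
drive_tool(commands=[[[0, 0, 0.002], 0, 255], [[0, 0, 0.004], 0, 255], [[0, 0, 0.005], 0, 255], [[0, 0, 0.005], 0, 255]])

```text
t: 12.6
eef_pos: [466.7, -240.2, 168.4]
orientation: [[0.834, 0.552, 0.0], [0.552, -0.834, -0.001], [-0.0, 0.001, -1.0]]
force: [-0.1, 1.1, -2.9]
width: 0.227
```

Call:
drive_tool(commands=[[[0, 0, 0.002], 0, 255], [[0, 0, 0.004], 0, 255], [[0, 0, 0.004], 0, 255]])

```text
t: 12.9
eef_pos: [466.7, -240.1, 166.4]
orientation: [[0.834, 0.552, 0.0], [0.552, -0.834, -0.0], [0.0, 0.001, -1.0]]
force: [-0.4, 0.3, -2.5]
width: 0.223
```

Call:
drive_tool(commands=[[[0, 0, 0.002], 0, 255], [[0, 0, 0.004], 0, 255], [[0, 0, 0.004], 0, 255]])

```text
t: 13.2
eef_pos: [466.7, -240.2, 164.4]
orientation: [[0.834, 0.552, 0.0], [0.552, -0.834, -0.0], [0.0, 0.001, -1.0]]
force: [-0.0, -0.2, -2.7]
width: 0.23
```

Call:
drive_tool(commands=[[[0, 0, 0.002], 0, 255], [[0, 0, 0.004], 0, 255], [[0, 0, 0.006], 0, 255], [[0, 0, 0.006], 0, 255]])

```text
t: 13.6
eef_pos: [466.6, -240.0, 161.4]
orientation: [[0.834, 0.552, 0.0], [0.552, -0.834, -0.0], [0.0, 0.0, -1.0]]
force: [-0.0, 0.1, -2.6]
width: 0.221
```

Call:
drive_tool(commands=[[[0, 0, 0.002], 0, 255], [[0, 0, 0.004], 0, 255], [[0, 0, 0.006], 0, 255], [[0, 0, 0.006], 0, 255]])

```text
t: 14.0
eef_pos: [466.5, -239.9, 158.3]
orientation: [[0.834, 0.552, -0.0], [0.552, -0.834, 0.0], [-0.0, -0.0, -1.0]]
force: [-0.2, 0.7, -2.8]
width: 0.226
```

Call:
drive_tool(commands=[[[0, 0, 0.001], 0, 255], [[0, 0, 0.002], 0, 255], [[0, 0, 0.003], 0, 255], [[0, 0, 0.004], 0, 255], [[0, 0, 0.004], 0, 255]])

```text
t: 14.5
eef_pos: [466.5, -239.9, 156.4]
orientation: [[0.834, 0.552, -0.0], [0.552, -0.834, 0.0], [-0.0, -0.0, -1.0]]
force: [0.2, -0.4, -2.2]
width: 0.223
```

Call:
drive_tool(commands=[[[0, 0, 0.001], 0, 255], [[0, 0, 0.002], 0, 255], [[0, 0, 0.002], 0, 255]])

```text
t: 14.8
eef_pos: [466.5, -239.9, 155.4]
orientation: [[0.834, 0.552, -0.0], [0.552, -0.834, 0.0], [0.0, -0.0, -1.0]]
force: [-0.4, 0.4, -2.8]
width: 0.219
```

Call:
drive_tool(commands=[[[0, 0, 0.001], 0, 255], [[0, 0, 0.002], 0, 255], [[0, 0, 0.002], 0, 255]])

```text
t: 15.1
eef_pos: [466.6, -240.1, 155.3]
orientation: [[0.834, 0.552, 0.0], [0.552, -0.834, -0.0], [0.0, 0.001, -1.0]]
force: [-1.4, 0.8, 4.4]
width: 0.224
```

Call:
drive_tool(commands=[[[0, 0, -0.001], 0.01, 255], [[0, 0, -0.001], 0.025, 255], [[0, 0, -0.001], 0.04, 255], [[0, 0, -0.001], 0.055, 255], [[0, 0, -0.001], 0.07, 255], [[0, 0, -0.001], 0.08, 255], [[0, 0, -0.001], 0.08, 255]])

```text
t: 15.8
eef_pos: [466.3, -240.2, 155.3]
orientation: [[0.945, 0.328, -0.0], [0.328, -0.945, -0.001], [-0.0, 0.001, -1.0]]
force: [-1.9, -0.5, 2.0]
width: 0.226
```

```bash
cat > st.py <<'E'
from plant import *
import numpy as np
s=observe();R=np.array(s['orientation']);print(s['t'],np.round(s['eef_pos'],1),'yaw',np.degrees(np.arctan2(R[1][0],R[0][0])).round(2),np.round(s['force'],2),np.round(s['torque'],3),s['width'])
E
python3 st.py
```

```text
15.8 [ 466.3 -240.2  155.3] yaw 19.12 [-1.9  -0.55  2.02] [0.046 0.429 0.019] 0.22612856277660562
```

Call:
drive_tool(commands=[[[0, 0, 0], 0.01, 255], [[0, 0, 0], 0.02, 255], [[0, 0, 0], 0.03, 255], [[0, 0, 0], 0.04, 255], [[0, 0, 0], 0.05, 255], [[0, 0, 0], 0.05, 255]])

```text
t: 16.4
eef_pos: [466.5, -240.3, 155.3]
orientation: [[0.984, 0.176, 0.0], [0.176, -0.984, -0.001], [-0.0, 0.001, -1.0]]
force: [-2.5, -1.4, 3.7]
width: 0.223
```

```bash
python3 st.py
```

```text
16.4 [ 466.5 -240.3  155.3] yaw 10.15 [-2.53 -1.37  3.72] [-0.08   0.455  0.072] 0.22296244371884152
```

Mark yaw is about 5.6°, so I'll go in 1° steps while watching the torque.

Call:
drive_tool(commands=[[[0, 0, 0], 0.006, 255], [[0, 0, 0], 0.012, 255], [[0, 0, 0], 0.018, 255], [[0, 0, 0], 0.018, 255]])

```text
t: 16.8
eef_pos: [466.5, -240.3, 155.3]
orientation: [[0.993, 0.119, 0.0], [0.119, -0.993, -0.001], [0.0, 0.001, -1.0]]
force: [-2.5, -0.7, 5.3]
width: 0.225
```

```bash
python3 st.py
```

```text
16.8 [ 466.5 -240.3  155.3] yaw 6.85 [-2.54 -0.75  5.32] [-0.056  0.528  0.199] 0.22474586337255548
```

Call:
drive_tool(commands=[[[0, 0, 0], 0.004, 255], [[0, 0, 0], 0.008, 255], [[0, 0, 0], 0.008, 255]])

```text
t: 17.1
eef_pos: [466.6, -240.3, 155.4]
orientation: [[0.996, 0.094, 0.0], [0.094, -0.996, -0.001], [0.0, 0.001, -1.0]]
force: [-2.6, -0.6, 5.4]
width: 0.222
```

```bash
python3 st.py
```

```text
17.1 [ 466.6 -240.3  155.4] yaw 5.42 [-2.6  -0.62  5.37] [-0.074  0.471  0.18 ] 0.22235915522933944
```

Run:
```python
from h import *
c=snap('wrist','w7.png');b=snap('top','t3.png')
cv2.imwrite('pics/c5.png',np.hstack([cv2.resize(c['image'],(640,480))[:,:480] if 0 else cv2.resize(c['image'][0:300,120:520],(400,300),interpolation=2),cv2.resize(b['image'][225:375,360:560],(400,300),interpolation=2)]))
```

```text
(no output)
```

View pics/c5.png

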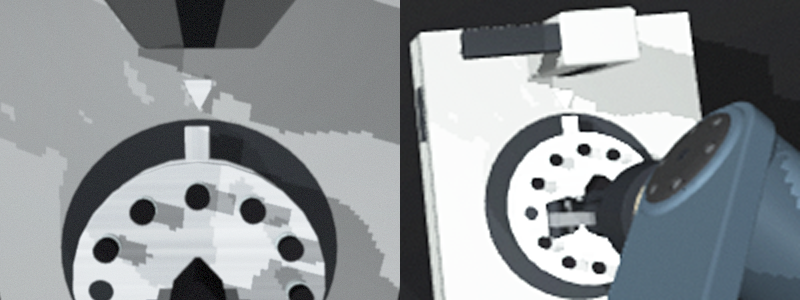

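The lug (198,142) points at the mark (199,95) and is square with the tool. Torque has risen at the stop and nothing has slipped, so I'll release.

Call:
drive_tool(commands=[[[0, 0, 0], 0, 200], [[0, 0, 0], 0, 150], [[0, 0, 0], 0, 100], [[0, 0, 0], 0, 50], [[0, 0, 0], 0, 0], [[0, 0, 0], 0, 0], [[0, 0, 0], 0, 0], [[0, 0, 0], 0, 0], [[0, 0, 0], 0, 0], [[0, 0, 0], 0, 0]])

```text
t: 18.2
eef_pos: [466.5, -239.9, 155.0]
orientation: [[0.996, 0.094, 0.0], [0.094, -0.996, 0.0], [0.0, 0.0, -1.0]]
force: [0.3, 0.3, -0.2]
width: 0.998
```

Call:
drive_tool(commands=[[[0, 0, -0.02], 0, 0], [[0, 0, -0.06], 0, 0], [[0, 0, -0.12], 0, 0], [[0, 0, -0.2], 0, 0], [[0, 0, -0.2], 0, 0], [[0, 0, -0.2], 0, 0], [[0, 0, -0.2], 0, 0]])

```text
t: 18.9
eef_pos: [465.8, -239.4, 254.4]
orientation: [[0.996, 0.094, -0.001], [0.094, -0.996, 0.001], [-0.001, -0.001, -1.0]]
force: [-0.9, 0.1, -0.5]
width: 1.003
```

```bash
python3 st.py
python3 - <<'E'
from h import *
c=snap('wrist','w8.png');b=snap('side','s3.png')
cv2.imwrite('pics/c6.png',np.hstack([cv2.resize(c['image'],(400,300),interpolation=2),cv2.resize(b['image'][270:470,180:446],(400,300),interpolation=2)]))
E
```

```text
18.9 [ 465.8 -239.4  254.4] yaw 5.41 [-0.93  0.07 -0.49] [ 0.019  0.035 -0.013] 1.003202820534612
```

View pics/c6.png

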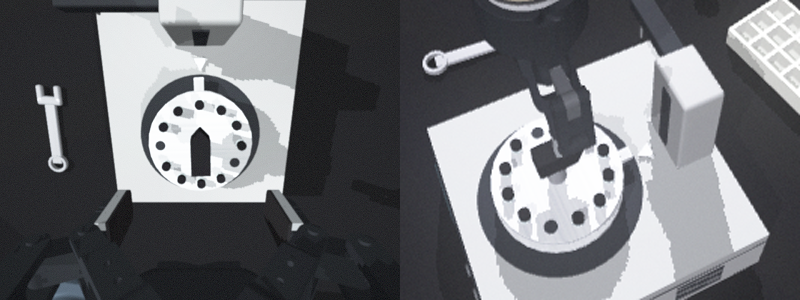

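The carousel is seated level and released, with its lug (199,84) at the mark (202,63). The arm is clear.

```bash
python3 -c "
from plant import *
print(hand_in())"
```

```text
the job is handed in; nothing more can be done
None
```

The carousel is on the autosampler, fully down on the seat, with its lug at the home mark. It is released, the arm is raised clear, and the job is handed in at about 19 s. The hand-in gave no verdict, so this rests on my own checks.

- **Fit:** A wrist picture showed the hub's flat about 28° counterclockwise of the home mark. I lifted the carousel, turned it to that angle and lowered it. The spindle entered the hub with no push from the spring, so I did not need to bear on the hub and search.
- **Seat:** It met the seat at TCP height 155.3 mm, against 155.4 mm expected for home. The load there was about 7 N.
- **Home stop:** I turned it clockwise in small steps to a tool angle of 5.4°; the mark lies at about 5.5°. Torque rose from about 0.07 to 0.2 N m near the end, which I took as the stop. I did not push further to confirm it.
- **After release:** The last pictures show the carousel level, with the lug within about 2° of the mark by eye. No wrist force stood out from noise. The spanner, and the part of the tray in view, look untouched; the bottle was not in those last views.

One disagreement remained: the cameras placed the seat's centre up to about 4 mm apart. A side force of up to 5 N appeared as the spindle entered the bore, and I trimmed it away on the way down.

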